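# Bring the slipped timing pulley back onto the spindle's flat and hold it for the set screw

## Task

The big timing pulley of the belt rig has slipped down its upright spindle: pinch the bare end of the spindle above it and turn it until the set-screw flat, which your fingers can feel, faces straight away from the motor, and leave it so. Then take the pulley by its hub, bring its set screw round so that it stands over the flat, and lift the pulley along the spindle until it is level with the pulley on the motor. Finish while holding it there, clear of the bearing and without letting go, so that I can tighten the screw; leave the other things on the bench where they are.

Things in the scene. Friction and masses are not known exactly. Their poses are not given: they have to be found in the camera images.
- spindle: upright steel shaft, 20 mm in diameter, in the rig's bearing; turns freely either way with a drag of about 0.12 N m and stays where left. Origin on its axis at the bearing's top face (42 mm above the bench); z up, shaft's top at z = 76 mm. The x axis points straight out through the flat; at the start it faces anywhere on the seats' side, within 1.6 rad of the rig's minus x axis
- pulley: slipped pulley, loose on the spindle, aluminium, about 0.12 kg: toothed part with flanges 46 mm in diameter, 20 mm tall; above it a smooth hub 32 mm in diameter, 16 mm tall; bore 21.6 mm. Origin at the centre of its underside, z up, x out along its set screw. At the start it rests on the bearing's top face, 40 mm of bare shaft above its hub, x within 0.5 rad of the rig's x axis
- set_screw (a point): outer end of the pulley's set screw: a dark stub 6 mm in diameter that stands 8 mm out of the side of the hub, 24 mm from the pulley's axis and 28 mm above its underside
- flat (a point): middle of the set-screw flat, 7.5 mm from the spindle's axis and 55 mm above the spindle's origin; axes as the spindle's. The flat is 2.5 mm deep and 13 mm wide, on one side of the shaft only, from 34 mm above the spindle's origin to the top; across it the shaft is 17.5 mm thick instead of 20 mm
- rig: fixed dark base plate 180 x 300 x 12 mm with the square flange bearing (84 mm, round boss 54 mm in diameter, top face 42 mm above the bench) and two motor seats. Origin on the spindle's axis at bench height; z up, x from the spindle away from the seats, y towards the left seat
- motor: square black and aluminium motor 57 x 57 x 41 mm, fixed on one of the two seats, with the small pulley above it; origin at the centre of its underside, 12 mm above the bench
- motor_pulley_bottom (a point): centre of the underside of the small pulley fast on the motor's shaft, 54 to 64 mm above the bench (differs from start to start). Flanges 34 mm in diameter; its toothed part with flanges is 20 mm tall like the slipped pulley's, with a 7 mm hub above. Level means that both undersides are at one height
- seat_left (a point): centre of the left motor seat on the plate's top, 60 mm behind and 100 mm to the left of the spindle's axis (rig frame); its x axis points level at the spindle's axis, 116.6 mm away, and so beyond it straight away from a motor on this seat
- seat_right (a point): the same for the right seat (60 mm behind, 100 mm to the right). The seat without the motor carries the idler, a fixed steel roller 26 mm in diameter on a post, its top 80 mm above the bench
- hex_key: L-shaped hex key, 85 x 26 mm, 5 mm thick, lying on the base plate; to be left alone
- spare_collar: plain steel shaft collar, 32 mm in diameter, 14 mm tall, lying on the base plate; to be left alone
- pillow_block: dark bearing block 90 mm long, 57 mm tall, on the bench; to be left alone
- button_box: white box 75 mm square, 47 mm tall with a round push button; to be left alone
- screw_tray: open grey tray 90 x 120 x 26 mm with screws; to be left alone
- caliper: caliper, 190 mm long, 12 mm thick; to be left alone
- bottle: white bottle, 62 mm in diameter, 170 mm tall; to be left alone
There are look-alikes about, which are no part of the job. What is shaped like the pulley but brown or orange is not meant.

How it is judged:
By the outcome, as a careful person would: the job done as asked, in the order asked, and still so for the second after the job is handed in, while the arm keeps its last pose, push and grip.
It also fails if it takes over 61 s, if anything falls off the work surface, if the arm or the gripper's body presses on something with over 40 N, if the wrist force passes 120 N, or if a joint passes its speed limit or range.

## Robot

A 7-joint arm with a two-finger parallel gripper is mounted at the origin on the work surface. World frame = base frame: x ahead of the robot, y to its left, z up, the work surface at z = 0. Lengths are in m, angles in rad, forces in N, time in s.
With the tool pointing down it reaches from about 0.35 to 0.775 m from the base axis. Payload 3.1 kg.
Tool frame: the origin (TCP) lies midway between the tips of the shut fingers; the grasp point (between the pads) lies 19 mm behind it; z points along the fingers, y is the line along which they close (so a half turn about z gives the same grasp; the last joint's range is limited). The gripper opens to 85 mm and grips with 20 to 120 N. Pads are 22 mm wide; open, the fingers measure 114 mm over their backs; the gripper's body (76 mm by 85 mm) begins 54 mm behind the grasp point. The pads swing forward as they close: fully open they stand 13 mm farther back than shut.
Start: joints at [-1.212, 0.311, 0.014, 1.512, -0.004, 1.319, -0.027], TCP at [0.215, 0.506, 0.231] pointing down, gripper open.
Joint ranges: [-2.7, 2.7], [-0.3, 1.91], [-1.27, 1.3], [0.12, 2.57], [-1.44, 4.58], [0.2, 2.03], [-3.05, 3.05]. Speed limits (rad/s): [2.79, 2.79, 3.14, 3.14, 3.14, 3.14, 3.14].

## Interface

Orientations are given as a unit quaternion [w, x, y, z].
In Python, from cell import env gives the robot as it stands.
- The arm moves only by the shell command python3 -m handwheel 'ROWS' [FORCE]. ROWS is a JSON object of lists of equal length, an entry for each row: "fingers": the opening, from -1 (shut) to 1 (fully open); "offset": the shift along the tool's x, y, z in mm, a list of three; "yaw": the turn about the tool's z in degrees. A call has 1 to 20 rows; each row shifts and turns the commanded pose from where the row before left it, along the tool's axes as they then stand; what a row does not reach is not made up. A row lasts 1/10 s, in which the tool goes at most 50 mm and 8.59 degrees, less where a joint would pass 70% of its speed; a pose out of reach is approached as far as the arm can. A call with a gripper value outside its range is refused whole. The fingers move at their own pace and stop on an object; FORCE is the grip in N (left out, the last holds). Time passes only in rows, so rows that do not move let the fingers close. It gives the time, the measured TCP pose, the force, the opening and the grip force at its end, in the units of the state.
- env.read_state(): the state, without advancing time (a new reading comes with each control period).
- env.grab_frame(name): name is "scene" or "top" or "wrist"; returns the picture (480x640x3 uint8, blue, green, red); there is no depth.
- env.get_calibration(name): a dict with "mtx" (3x3 intrinsics, pixels), "D" ([k1, k2, p1, p2, k3] as OpenCV has them; the pictures are not rectified), "T" (4x4, takes a point from camera to world coordinates); the wrist camera has in their place "T_tool_cam" (4x4, takes a point from camera to tool coordinates, whose origin is the TCP and whose axes are the flange's). Camera axes: x right, y down, z forward; pixel columns grow to the right and rows downward; lengths in m; the calibration is good to about 2 mm. A picture is of the moment at which its call begins: read the wrist's pose just before it. get_calibration takes no time and is no camera call.
- env.sign_off(): hands the job in; it is judged then, once.
The state is a dict: "t": time; "joint_pos": joint angles; "qvel": joint speeds; "joint_torque": joint torques, N m; "position": TCP position; "orientation": TCP orientation; "contact_force": force on the tool from outside, world axes, zero at the start; "wrist_torque": the same for the moment, N m; "width": finger opening in m; "finger_force": force on a finger pad.
Only numpy, scipy, OpenCV 4.12 (cv2) and the standard library are available. Lean on these libraries where they do the work, as an engineer would, in place of code of your own. Each camera call takes 0.05 s, during which the arm holds its last target. There are 200 camera calls.

## Working session

There is one attempt and no reset: what is moved stays moved. The work goes in short steps, Python scripts to look and compute and a shell command to move; the robot and the scene stay as the last step left them, time stands still between calls to the robot, and variables do not carry over. Pictures are saved under pics/ and viewed, at most 10 in all, crops included, and the job is handed in when it is done.

```bash
ls; mkdir -p pics; python3 - <<'E'
from cell import env
import cv2,numpy as np
np.set_printoptions(precision=4,suppress=True)
s=env.read_state();print({k:np.round(v,3) for k,v in s.items()})
for n in("scene","top"):
    f=env.grab_frame(n);cv2.imwrite(f"pics/{n}0.png",f)
    c=env.get_calibration(n);print(n,c)
print(env.get_calibration("wrist"))
E
```

```text
pics
{'t': np.float64(0.0), 'joint_pos': array([-1.212,  0.312,  0.014,  1.513, -0.004,  1.319, -0.027]), 'qvel': array([-0.   ,  0.002, -0.   , -0.001,  0.001, -0.001,  0.001]), 'joint_torque': array([ -0.001, -37.991,   0.146, -23.059,   0.012,   0.014,   0.   ]), 'position': array([0.214, 0.506, 0.23 ]), 'orientation': array([-0.   ,  0.199,  0.98 , -0.001]), 'contact_force': array([ 0.944, -0.48 ,  0.167]), 'wrist_torque': array([ 0.019, -0.012, -0.032]), 'finger_force': np.float64(0.0), 'width': np.float64(0.086)}
scene {'mtx': array([[468.3227,   0.    , 323.2357],
       [  0.    , 468.3227, 236.5321],
       [  0.    ,   0.    ,   1.    ]]), 'D': array([0.0095, 0.    , 0.    , 0.    , 0.    ]), 'T': array([[-0.3061,  0.776 , -0.5515,  1.2141],
       [ 0.952 ,  0.2535, -0.1717,  0.2069],
       [ 0.0066, -0.5776, -0.8163,  0.9765],
       [ 0.    ,  0.    ,  0.    ,  1.    ]])}
top {'mtx': array([[463.5125,   0.    , 319.2906],
       [  0.    , 463.5125, 241.0669],
       [  0.    ,   0.    ,   1.    ]]), 'D': array([-0.1239,  0.    ,  0.    ,  0.    ,  0.    ]), 'T': array([[ 0.0288, -0.9964,  0.0793,  0.4711],
       [-0.9996, -0.0283,  0.0066,  0.0077],
       [-0.0043, -0.0795, -0.9968,  1.3272],
       [ 0.    ,  0.    ,  0.    ,  1.    ]])}
{'mtx': array([[410.0447,   0.    , 326.5982],
       [  0.    , 410.0447, 244.637 ],
       [  0.    ,   0.    ,   1.    ]]), 'D': array([-0.0179,  0.    ,  0.    ,  0.    ,  0.    ]), 'T_tool_cam': array([[ 0.0002, -0.9524, -0.3047,  0.0781],
       [ 1.    ,  0.0001,  0.0002,  0.0007],
       [-0.0002, -0.3047,  0.9524, -0.1425],
       [ 0.    ,  0.    ,  0.    ,  1.    ]])}
```

View pics/scene0.png

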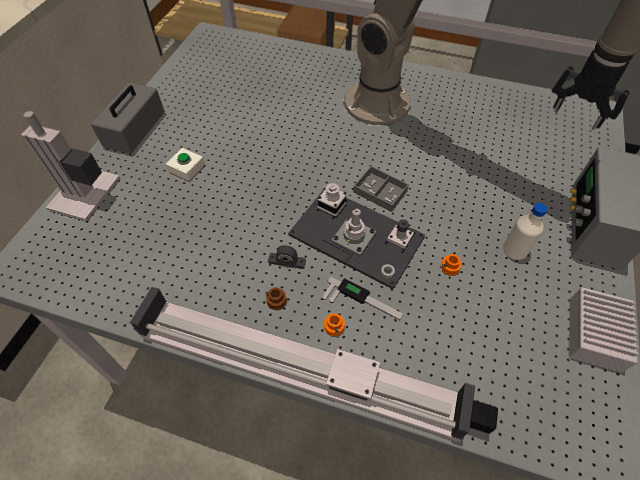

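View pics/top0.png

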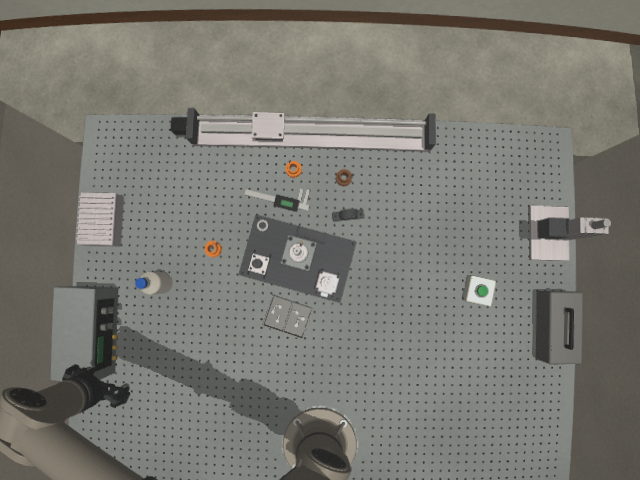

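The scene view shows the rig plate at (357,237), with the steel pulley and spindle at (354,225). The motor with its small pulley is at (332,198) and the idler at (402,232). The orange pulleys at (452,264) and (334,324) and the brown one at (276,297) are look-alikes. In the top view the spindle is at (298,252) and the motor at (327,284), which is the right seat. The bare metal one between the motor and the idler fits the description. I'll measure and crop.

```bash
cat > h.py <<'E'
from cell import env
import cv2,numpy as np
from scipy.spatial.transform import Rotation as R
np.set_printoptions(precision=4,suppress=True)
def pose():
    s=env.read_state();T=np.eye(4);q=s["orientation"]
    T[:3,:3]=R.from_quat([q[1],q[2],q[3],q[0]]).as_matrix();T[:3,3]=s["position"];return T
def camT(n,T=None):
    c=env.get_calibration(n)
    return c,(c["T"] if "T" in c else T@c["T_tool_cam"])
def ray(n,px,T=None):
    c,M=camT(n,T)
    u=cv2.undistortPoints(np.array(px,float).reshape(-1,1,2),c["mtx"],c["D"])[:,0]
    d=np.c_[u,np.ones(len(u))]@M[:3,:3].T
    return M[:3,3],d
def onz(n,px,z,T=None):
    o,d=ray(n,px,T);return o+d*((z-o[2])/d[:,2])[:,None]
def proj(n,P,T=None):
    c,M=camT(n,T);W=np.linalg.inv(M)
    return cv2.projectPoints(np.array(P,float).reshape(-1,3),cv2.Rodrigues(W[:3,:3])[0],W[:3,3],c["mtx"],c["D"])[0][:,0]
E
python3 - <<'E'
from h import *
t=cv2.imread("pics/top0.png");s=cv2.imread("pics/scene0.png")
g=t.max(2)
m=((g<75)&(t.max(2).astype(int)-t.min(2)<25)).astype(np.uint8)
roi=np.zeros_like(m);roi[205:305,235:360]=1;m&=roi
m=cv2.morphologyEx(m,cv2.MORPH_OPEN,np.ones((3,3)))
cs=max(cv2.findContours(m,0,2)[0],key=cv2.contourArea)
r=cv2.minAreaRect(cs);b=cv2.boxPoints(r);print(cv2.contourArea(cs),b)
P=onz("top",b,.012);print(P,np.linalg.norm(P-np.roll(P,1,0),axis=1),P.mean(0))
a=cv2.resize(t[205:310,235:362],(400*1,331),interpolation=2)
c=cv2.resize(s[165:285,285:430],(400,331),interpolation=2)
cv2.imwrite("pics/c1.png",cv2.resize(np.hstack([a,c]),None,fx=1,fy=1))
E
```

```text
41.5 [[339. 211.]
 [345. 211.]
 [345. 219.]
 [339. 219.]]
[[ 0.6636 -0.0375  0.012 ]
 [ 0.6641 -0.0547  0.012 ]
 [ 0.641  -0.0552  0.012 ]
 [ 0.6405 -0.0381  0.012 ]] [0.0231 0.0172 0.0231 0.0172] [ 0.6523 -0.0464  0.012 ]
```

View pics/c1.png

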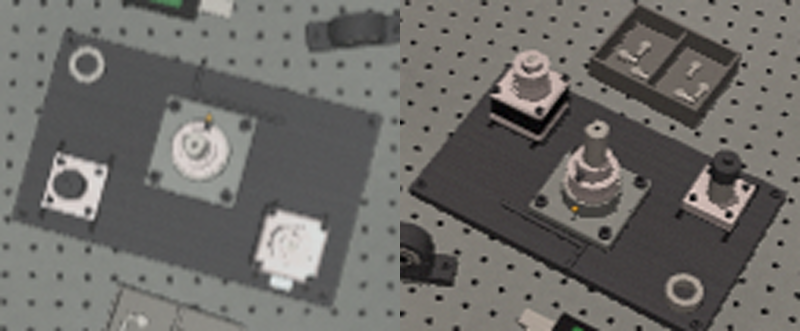

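```bash
python3 - <<'E'
from h import *
t=cv2.imread("pics/top0.png");g=t.max(2)
print(g[225:290:8,250:350:10])
m=(g<98).astype(np.uint8);roi=np.zeros_like(m);roi[208:305,235:360]=1;m&=roi
m=cv2.morphologyEx(m,cv2.MORPH_OPEN,np.ones((5,5)))
cs=max(cv2.findContours(m,0,2)[0],key=cv2.contourArea)
b=cv2.boxPoints(cv2.minAreaRect(cs));print(cv2.contourArea(cs),b)
for b in(b,np.array([[68,30],[383,115],[333,305],[10,220]])/3.15+[235,205]):
    P=onz("top",b,.012);print(P[:,:2],np.linalg.norm(P-np.roll(P,1,0),axis=1),P.mean(0))
print("top",onz("top",[[296.9,251.7]],.118),"scene",onz("scene",[[356.4,211.4]],.118))
print("motor",onz("top",[[290/3.15+235,238/3.15+205]],.085))
E
```

```text
[[131  82  85  84  85 108 137 133 132 135]
 [ 90  86  84  84  85  85  87  85 136 138]
 [ 84  84  83  82 136 143 122  82  88  88]
 [ 83  81  81  87 200 174 147  85  86  89]
 [ 84 214  63  86 145 186 152  85  87  87]
 [208  69  86  86 134 153 112  89  89  88]
 [ 83 170  86  88  89  88  88 153 144  87]
 [136 115  88  86  87  85  86 176 210  90]
 [139 137 137 137 118  89  88 216 216  88]]
5674.5 [[238.1385 274.4923]
 [254.7538 213.5692]
 [356.123  241.2154]
 [339.5077 302.1385]]
[[ 0.4738  0.2444]
 [ 0.6496  0.2038]
 [ 0.5782 -0.0885]
 [ 0.4044 -0.0456]] [0.2982 0.1804 0.3008 0.179 ] [0.5265 0.0785 0.012 ]
[[ 0.6469  0.1984]
 [ 0.5775 -0.0898]
 [ 0.4054 -0.049 ]
 [ 0.4728  0.2443]] [0.1801 0.2965 0.1768 0.3009] [0.5256 0.076  0.012 ]
top [[0.5377 0.0734 0.118 ]] scene [[0.5416 0.078  0.118 ]]
motor [[ 0.4646 -0.0079  0.085 ]]
```

```bash
python3 -m handwheel '{"fingers":[1,1,1,1,1,1,1,1,1,1,1,1,1,1],"offset":[[-20,-11,0],[-38,-22,0],[-38,-22,0],[-38,-22,0],[-38,-22,0],[-38,-22,0],[-38,-22,0],[-38,-22,0],[-38,-22,0],[-38,-22,0],[-38,-22,0],[-38,-22,0],[-29,-16,0],[0,0,0]],"yaw":[0,0,0,0,0,0,0,0,0,0,0,0,0,0]}'; python3 - <<'E'
from h import *
T=pose();print(T,env.read_state()["joint_pos"])
f=env.grab_frame("wrist");cv2.imwrite("pics/w1.png",f);np.save("w1.npy",T)
print(proj("wrist",[[.539,.076,.118],[.539,.076,.078]],T))
E
```

```text
t: 1.5
position: [0.5417, 0.0695, 0.2308]
orientation: [0.001, 0.204, 0.979, -0.002]
contact_force: [-0.7, 0.3, -0.0]
width: 0.0855
finger_force: 0.0
[[-0.9167  0.3997  0.0009  0.5417]
 [ 0.3997  0.9167 -0.005   0.0695]
 [-0.0028 -0.0042 -1.      0.2308]
 [ 0.      0.      0.      1.    ]] [-0.452   0.312   0.3813  1.5347 -0.113   1.3172  1.1005]
[[333.7456 231.4922]
 [333.0675 216.5231]]
```

View pics/w1.png

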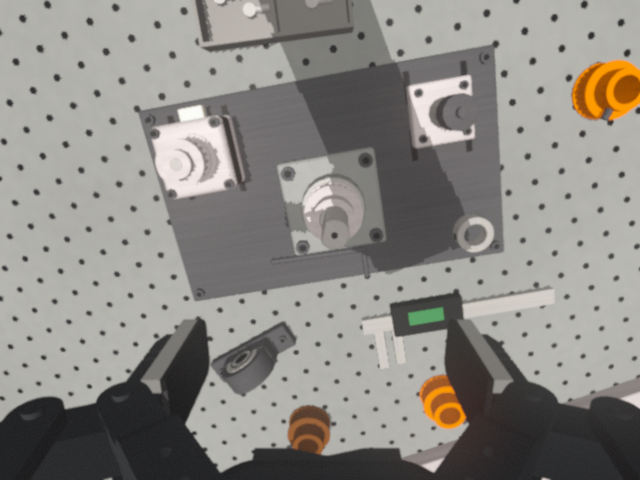

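```bash
python3 - <<'E'
import cv2
f=cv2.imread("pics/w1.png")[165:265,270:400]
cv2.imwrite("pics/c2.png",cv2.resize(f,(780,600),interpolation=2))
E
```

```text
(no output)
```

View pics/c2.png

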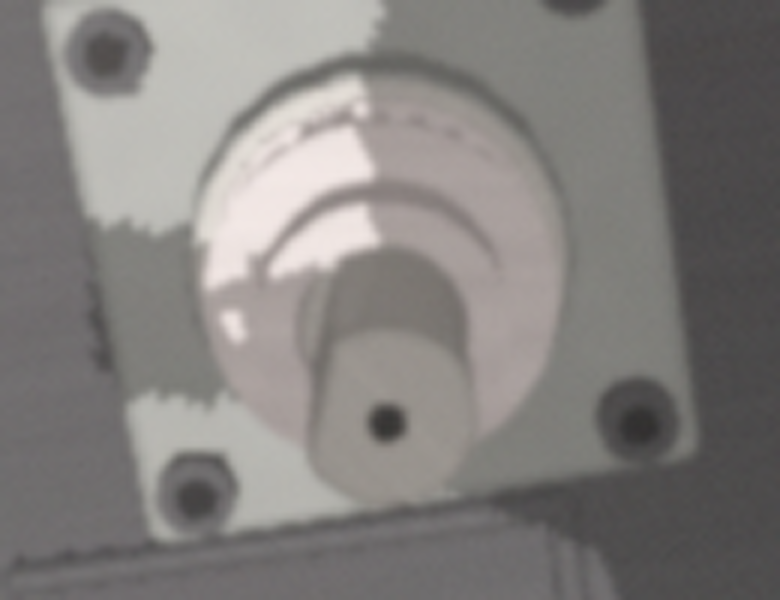

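The crop shows the shaft top with its centre hole at about (334.3,235.3) in w1. The bore gap shows on the image left at (320,215), so the flat faces image left, along −tool y. The set screw is hidden behind the shaft. The grey metal part is the one meant, not the orange or brown ones.

```bash
python3 - <<'E'
from h import *
T=np.load("w1.npy");f=cv2.imread("pics/w1.png")
print("hole",onz("wrist",[[334.3,235.3]],.118,T))
g=cv2.cvtColor(f,6)
m=((f.max(2)<118)).astype(np.uint8);m[310:]=0;m[:40]=0
m[:,:130]=0;m[:,510:]=0
m=cv2.morphologyEx(m,cv2.MORPH_CLOSE,np.ones((25,25)));m=cv2.morphologyEx(m,cv2.MORPH_OPEN,np.ones((35,35)))
c=max(cv2.findContours(m,0,2)[0],key=cv2.contourArea);q=cv2.approxPolyDP(cv2.convexHull(c),12,True)[:,0];print(q)
for b in(q,np.array([[139,109],[494,45],[504,250],[195,300]])):
  P=onz("wrist",b,.012,T)[:,:2];e=np.roll(P,-1,0)-P
  print(P.mean(0),np.linalg.norm(e,axis=1),np.degrees(np.arctan2(e[:,1],e[:,0])))
# bearing bolts (flange corners) z~.022
b=np.array([[287.7,173.5],[366,159],[376.5,235],[303,247.5]])
for z in(.02,.03):
  P=onz("wrist",b,z,T)[:,:2];e=np.roll(P,-1,0)-P
  print(P.mean(0),np.linalg.norm(e,axis=1),np.degrees(np.arctan2(e[:,1],e[:,0])))
E
```

```text
hole [[0.5415 0.0753 0.118 ]]
[[495  51]
 [501 262]
 [450 309]
 [184 299]
 [175 203]
 [224  92]
 [302  57]]
[0.532  0.0798] [0.1834 0.0654 0.259  0.0949 0.1069 0.0704 0.1558] [ -14.7552  -65.1875 -115.8008  155.2155  127.7775   88.6212   68.2217]
[0.526  0.0799] [0.2965 0.1765 0.2974 0.179 ] [  75.955   -13.5573 -103.5483  166.1441]
[0.5429 0.0752] [0.0679 0.0682 0.0673 0.0679] [  76.881   -13.9319 -103.3505  166.5961]
[0.5408 0.076 ] [0.066  0.0662 0.0654 0.066 ] [  76.881   -13.9319 -103.3505  166.5961]
```

```bash
python3 -m handwheel '{"fingers":[1,1,1,1,0.3,-0.2,-0.6,-1,-1,-1,-1,-1],"offset":[[3,5,20],[0,0,45],[0,0,45],[0,0,33],[0,0,2],[0,0,0],[0,0,0],[0,0,0],[0,0,0],[0,0,0],[0,0,0],[0,0,0]],"yaw":[0,0,0,0,0,0,0,0,0,0,0,0]}' 40; python3 - <<'E'
from h import *
s=env.read_state();print({k:np.round(v,4) for k,v in s.items()})
E
```

```text
t: 2.75
position: [0.5383, 0.0767, 0.0888]
orientation: [0.0, 0.201, 0.98, -0.003]
contact_force: [-5.6, -7.2, 8.6]
width: 0.0176
finger_force: 38.8
{'t': np.float64(2.75), 'joint_pos': array([-0.4405,  0.4345,  0.3506,  1.7366, -0.166 ,  1.002 ,  1.1356]), 'qvel': array([ 0.0008,  0.0012, -0.0019, -0.0005,  0.0007,  0.0005, -0.0002]), 'joint_torque': array([ -3.8123, -35.6416,  -0.6794, -21.0234,  -2.1368,  -2.0734,
         0.1398]), 'position': array([0.5383, 0.0767, 0.0888]), 'orientation': array([ 0.    ,  0.2012,  0.9795, -0.0028]), 'contact_force': array([-5.5984, -7.2412,  8.5902]), 'wrist_torque': array([-1.6464,  1.1041, -0.1552]), 'finger_force': np.float64(38.7656), 'width': np.float64(0.0176)}
```

```bash
python3 -m handwheel '{"fingers":[-1,-1,-1,-1,-1,-1,-1,-1,-1,-1,-1,-1,-1,-1,-1,-1,-1,-1,-1,-1],"offset":[[0,-0.5,-2],[0.17,0,0],[0.17,0,0],[0.17,0,0],[0.17,0,0],[0.17,0,0],[0.17,0,0],[0.17,0,0],[0.17,0,0],[0.17,0,0],[0.17,0,0],[0.17,0,0],[0.17,0,0],[0.17,0,0],[0.17,0,0],[0.17,0,0],[0.17,0,0],[0.17,0,0],[0.17,0,0],[0.17,0,0]],"yaw":[0,-8,-8,-8,-8,-8,-8,-8,-8,-8,-8,-8,-8,-8,-8,-8,-8,-8,-8,-8]}' 70; cat >> h.py <<'E'
def show():
    s=env.read_state();q=s["orientation"];T=pose()
    print("t",s["t"],"p",s["position"],"yang",np.degrees(np.arctan2(T[1,1],T[0,1])),"tilt",T[:2,2],"w",s["width"],"F",s["contact_force"],"Ftool",T[:3,:3].T@s["contact_force"],"M",s["wrist_torque"],"ff",s["finger_force"],"j",s["joint_pos"])
E
python3 -c "
from h import *
show()"
```

```text
t: 4.75
position: [0.5424, 0.0711, 0.0891]
orientation: [0.008, 0.874, -0.486, 0.006]
contact_force: [3.8, -10.6, -4.4]
width: 0.0164
finger_force: 70.5
t 4.75 p [0.5424 0.0711 0.0891] yang -148.16132504047317 tilt [ 0.0022 -0.0198] w 0.016441158960571564 F [  3.8081 -10.5592  -4.3598] Ftool [10.8986  2.2976  4.5769] M [-1.5341 -1.0384 -0.1062] ff 70.50875312212156 j [ 0.5054  0.6358 -0.9901  1.6915  0.5978  1.1473  3.0402]
```

```bash
python3 -m handwheel '{"fingers":[-0.3,0,0.5,0.5,0.5,0.5,0.5,0.5,0.5],"offset":[[0,0,0],[0,0,0],[0,0,0],[0,0,-40],[0,0,-40],[0,0,-40],[0,0,0],[0,0,0],[0,0,0]],"yaw":[0,0,0,0,0,8,8,8,0]}' 40; python3 - <<'E'
from h import *
show();T=pose();f=env.grab_frame("wrist");cv2.imwrite("pics/w2.png",f);np.save("w2.npy",T)
p=proj("wrist",[.541,.0755,.1],T)[0].astype(int);print(p)
c=f[max(p[1]-75,0):p[1]+75,p[0]-100:p[0]+100];cv2.imwrite("pics/c3.png",cv2.resize(c,(800,600),interpolation=2));print(max(p[1]-75,0),p[0]-100)
E
```

```text
t: 5.65
position: [0.534, 0.0823, 0.2022]
orientation: [0.009, 0.757, -0.653, -0.003]
contact_force: [0.4, 0.7, -0.0]
width: 0.0638
finger_force: 0.0
t 5.65 p [0.534  0.0823 0.2022] yang -171.61591919932332 tilt [-0.0172 -0.0101] w 0.063764649708475 F [ 0.396   0.705  -0.0352] Ftool [-0.6399 -0.4951  0.0213] M [-0.0088 -0.0857  0.0221] ff 0.0 j [ 0.5439  0.5353 -1.0837  1.5405  0.4784  1.3765  2.7031]
[314 232]
157 214
```

View pics/c3.png

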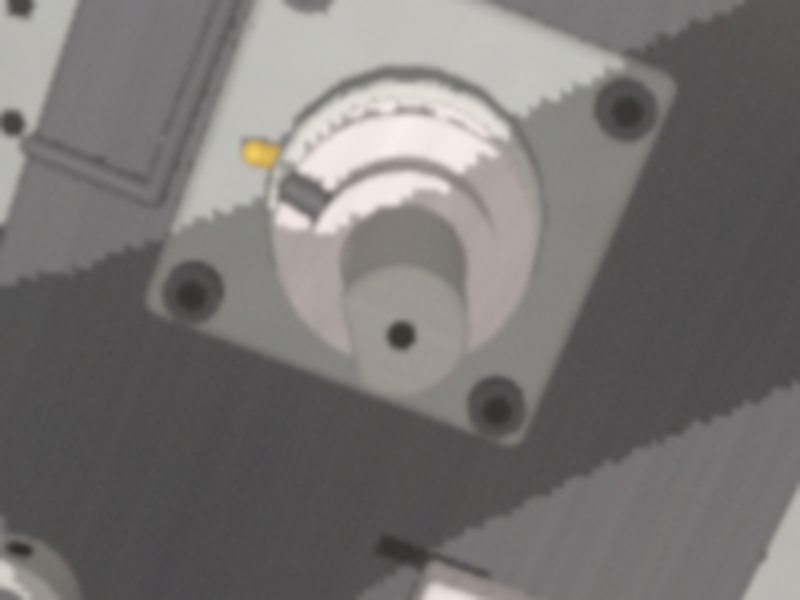

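The dark set screw has its tip at about (288,195) and root at (315,207) in the crop. The brass nub at (260,153) is the bearing's nipple. The shaft's straight edge faces left and slightly down, as expected for a flat near 32° world.

```bash
python3 -m handwheel '{"fingers":[0.5,0.5,0.5,0.5,0.5,0.5,0.5,0.5,0.5,0.5,0.5,0.5,0.5,0.5,0.5,0.5,0.5,0.5,0.5,0.5],"offset":[[0,0,0],[0,0,0],[0,0,0],[0,0,0],[0,0,0],[0,0,0],[0,0,0],[0,0,0],[0,0,0],[0,0,0],[0,0,0],[0,0,0],[0,0,0],[0,0,0],[0,0,0],[0,0,0],[0,0,0],[0,0,0],[0,0,0],[0,0,0]],"yaw":[8.5,8.5,8.5,8.5,8.5,8.5,8.5,8.5,8.5,8.5,8.5,8.5,8.5,8.5,8.5,8.5,8.5,8.5,3.6,0]}'; python3 - <<'E'
from h import *
T=np.load("w2.npy")
P=onz("wrist",np.array([[288,195],[315,207]])/4+[214,157],.070,T);h=onz("wrist",[[401/4+214,335/4+157]],.118,T)
print("screw",P,"hole",h);d=P[:,:2]-h[0,:2];print(np.degrees(np.arctan2(d[:,1],d[:,0])),np.linalg.norm(d,axis=1));d=P[0]-P[1];print(np.degrees(np.arctan2(d[1],d[0])))
show();T=pose();f=env.grab_frame("wrist");cv2.imwrite("pics/w3.png",f);np.save("w3.npy",T)
E
```

```text
t: 7.7
position: [0.5338, 0.0819, 0.2013]
orientation: [-0.007, 0.486, 0.874, -0.008]
contact_force: [0.2, 0.1, -0.0]
width: 0.0643
finger_force: 0.0
screw [[0.5613 0.0666 0.07  ]
 [0.5565 0.068  0.07  ]] hole [[0.5403 0.0742 0.118 ]]
[-19.9533 -20.9631] [0.0223 0.0173]
-16.46311944650294
t 7.7 p [0.5338 0.0819 0.2013] yang 31.90144720010632 tilt [-0.0193 -0.0078] w 0.06425774973594703 F [ 0.2368  0.0857 -0.0449] Ftool [-0.0526  0.2472  0.0396] M [ 0.0281 -0.0007  0.0123] ff 0.0 j [ 0.1865  0.3672 -0.5002  1.5535  0.1824  1.2881  0.2165]
```

View pics/w3.png

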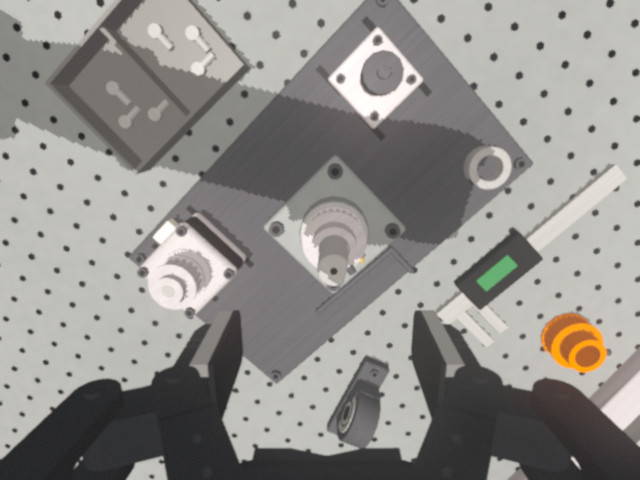

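The view shows the spindle top hole at about (334,271), the motor hub top at (168,290) and the idler at (382,72). The hex key and collar haven't moved. I'll make an enlarged composite of the motor pulley from two views to get its height.

```bash
python3 - <<'E'
from h import *
T=np.load("w3.npy");print(onz("wrist",[[334,271]],.118,T))
a=cv2.imread("pics/w1.png")[120:200,145:225];b=cv2.imread("pics/w3.png")[235:315,140:220];c=cv2.imread("pics/w3.png")[245:325,295:375]
cv2.imwrite("pics/c4.png",np.hstack([cv2.resize(x,(400,400),interpolation=2) for x in(a,b)]))
E
```

```text
[[0.5417 0.0753 0.118 ]]
```

View pics/c4.png

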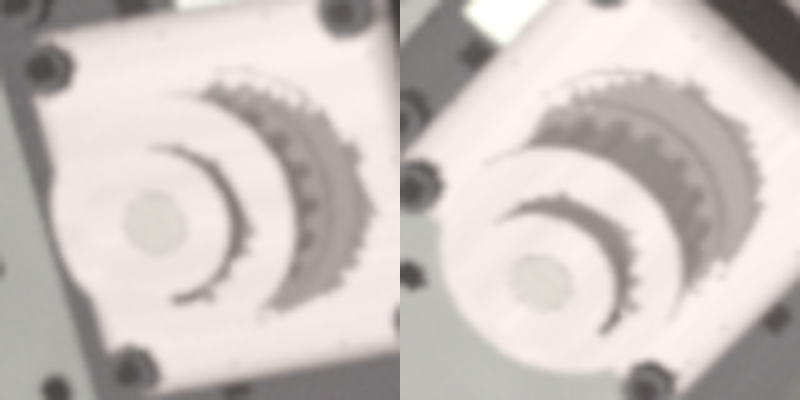

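```bash
python3 - <<'E'
from h import *
T1=np.load("w1.npy");T2=np.load("w2.npy");T3=np.load("w3.npy")
def tri(L):
    A=np.zeros((3,3));b=np.zeros(3)
    for T,p in L:
        o,d=ray("wrist",[p],T);d=d[0]/np.linalg.norm(d);M=np.eye(3)-np.outer(d,d);A+=M;b+=M@o
    x=np.linalg.solve(A,b);return x
sp=[(T1,(334.3,235.3)),(T3,(334,271)),(T2,(314.25,240.75))]
print("spindle top",tri(sp),tri(sp[:2]))
print("shaft end",tri([(T1,(176,164.4)),(T3,(168.2,291.4))]))
print("flange top",tri([(T1,(179.8,161)),(T3,(172.4,287))]))
a=np.radians(45.4);m=np.array([.541,.075])-.1166*np.array([np.cos(a),np.sin(a)]);print("motor expected",m)
for n,T,p in(("end1",T1,(176,164.4)),("end3",T3,(168.2,291.4)),("fl1",T1,(179.8,161)),("fl3",T3,(172.4,287))):
    zs=np.arange(.06,.11,.002);e=[np.linalg.norm(onz("wrist",[p],z,T)[0,:2]-m) for z in zs];i=np.argmin(e);print(n,zs[i],e[i])
# flange diameter: horizontal extents
for T,l,r,y in((T1,145+50/5,145+298/5,161),(T3,140+40/5,140+285/5,287)):
    for z in(.074,.079,.084):
        P=onz("wrist",[[l,y],[r,y]],z,T);print(z,np.linalg.norm(P[1]-P[0]))
E
```

```text
spindle top [0.5411 0.0749 0.1172] [0.5416 0.0751 0.1171]
shaft end [ 0.4593 -0.0078  0.0885]
flange top [ 0.4588 -0.0072  0.0814]
motor expected [ 0.4591 -0.008 ]
end1 0.08800000000000002 0.00019369957311660447
end3 0.08800000000000002 0.0005290532609383127
fl1 0.07800000000000001 0.0015054930622595316
fl3 0.08000000000000002 0.0006694388213434742
0.074 0.0360258791905067
0.079 0.03542360725439619
0.084 0.03482133531828575
0.074 0.03588290170154431
0.079 0.035218721903491707
0.084 0.03455454210543903
```

```bash
python3 -m handwheel '{"fingers":[0.5,0.5,0.5,0.5,0.5,0.5],"offset":[[-10,1,0],[0,0,40],[0,0,40],[0,0,28],[0,0,0],[0,0,0]],"yaw":[0,0,0,0,0,0]}'; python3 -c "
from h import *
show();T=pose();print('axis in tool',T[:3,:3].T@(np.array([.5411,.075,.1])-T[:3,3]))"
```

```text
t: 8.35
position: [0.539, 0.0722, 0.094]
orientation: [-0.006, 0.487, 0.873, -0.008]
contact_force: [0.8, -0.1, -0.4]
width: 0.064
finger_force: 0.0
t 8.35 p [0.539  0.0722 0.094 ] yang 31.715078733414824 tilt [-0.0185 -0.007 ] w 0.06404237543019714 F [ 0.8311 -0.0838 -0.4302] Ftool [-0.5097  0.6712  0.4154] M [ 0.0402 -0.0609 -0.024 ] ff 0.0 j [ 0.1814  0.4728 -0.4723  1.6881  0.2426  1.0589  0.1833]
axis in tool [ 0.0013  0.0032 -0.0061]
```

```bash
python3 -m handwheel '{"fingers":[0,-0.4,-1,-1,-1,-1,-1],"offset":[[1,2,4],[0,0,0],[0,0,0],[0,0,0],[0,0,0],[0,0,0],[0,0,0]],"yaw":[0,0,0,0,0,0,0]}' 50; python3 -c "
from h import *
show();T=pose();print('axis in tool',T[:3,:3].T@(np.array([.5411,.075,.1])-T[:3,3]))"
```

```text
t: 9.05
position: [0.54, 0.0744, 0.0911]
orientation: [-0.006, 0.487, 0.873, -0.007]
contact_force: [-2.4, -0.7, 5.9]
width: 0.0175
finger_force: 48.9
t 9.05 p [0.54   0.0744 0.0911] yang 31.661991940934254 tilt [-0.0169 -0.0073] w 0.017487213400395673 F [-2.3881 -0.7422  5.8919] Ftool [ 0.6374 -2.5294 -5.8451] M [-0.0217  0.2915 -0.1065] ff 48.910473418654874 j [ 0.176   0.4775 -0.4711  1.689   0.2459  1.0525  0.1761]
axis in tool [-0.      0.001  -0.0089]
```

```bash
python3 -m handwheel '{"fingers":[-1,-1,-1,-1],"offset":[[-0.15,0,0],[-0.15,0,0],[0,0,0],[0,0,0]],"yaw":[-6.9,-6.9,0,0]}' ; python3 -c "
from h import *
show();T=pose();print('axis in tool',T[:3,:3].T@(np.array([.5411,.075,.1])-T[:3,3]))"
```

```text
t: 9.45
position: [0.54, 0.0742, 0.0911]
orientation: [-0.007, 0.379, 0.926, -0.007]
contact_force: [-3.2, -2.0, 6.3]
width: 0.017
finger_force: 48.6
t 9.45 p [0.54   0.0742 0.0911] yang 45.510473401162194 tilt [-0.0173 -0.0074] w 0.016970694784128267 F [-3.2461 -1.9923  6.2573] Ftool [ 0.9638 -3.8045 -6.1853] M [-0.0332  0.3965  0.0636] ff 48.56728183978703 j [ 0.2143  0.4882 -0.5251  1.6872  0.2761  1.0595  0.3933]
axis in tool [-0.0001  0.0012 -0.009 ]
```

```bash
python3 -m handwheel '{"fingers":[-0.4,0,0.3,0.3,0.3,0.3,0.3,0.3],"offset":[[0,0,0],[0,0,0],[0,1.2,0],[0,0,0],[0,0,0],[0,0,0],[0,0,10],[0,0,0]],"yaw":[0,0,0,-8.5,-8.5,-8.5,0,0]}' ; python3 - <<'E'
from h import *
show();T=pose();print('axis in tool',T[:3,:3].T@(np.array([.5411,.075,.1])-T[:3,3]))
E
```

```text
t: 10.25
position: [0.5392, 0.0745, 0.0779]
orientation: [-0.01, 0.167, 0.986, -0.005]
contact_force: [-0.9, -0.5, 0.5]
width: 0.0555
finger_force: 0.0
t 10.25 p [0.5392 0.0745 0.0779] yang 70.81467992294725 tilt [-0.0217 -0.0075] w 0.055509896339194634 F [-0.8562 -0.4954  0.4851] Ftool [ 0.6543 -0.756  -0.4627] M [-0.0179  0.0339  0.0009] ff 0.0 j [ 0.2762  0.5278 -0.6177  1.6961  0.344   1.0522  0.7788]
axis in tool [-0.0012  0.0008 -0.0222]
```

```bash
python3 -m handwheel '{"fingers":[0.3,0.3,0,-0.3,-1,-1,-1,-1],"offset":[[-1.2,0.8,7],[0,0,7],[0,0,0],[0,0,0],[0,0,0],[0,0,0],[0,0,0],[0,0,0]],"yaw":[0,0,0,0,0,0,0,0]}' 30; python3 - <<'E'
from h import *
show();T=pose();print('axis in tool',T[:3,:3].T@(np.array([.5411,.075,.1])-T[:3,3]))
f=env.grab_frame("wrist");cv2.imwrite("pics/w5.png",f);np.save("w5.npy",T)
p=proj("wrist",[.541,.0755,.08],T)[0].astype(int);print(p)
c=f[p[1]-90:p[1]+90,p[0]-120:p[0]+120];cv2.imwrite("pics/c5.png",cv2.resize(c,(800,600),interpolation=2))
E
```

```text
t: 11.05
position: [0.5415, 0.0752, 0.0657]
orientation: [-0.009, 0.165, 0.986, -0.005]
contact_force: [-0.9, -0.7, -0.9]
width: 0.0307
finger_force: 29.8
t 11.05 p [0.5415 0.0752 0.0657] yang 70.99594527317217 tilt [-0.0185 -0.0073] w 0.030728622604131853 F [-0.8753 -0.6574 -0.8553] Ftool [ 0.6004 -0.8955  0.8761] M [-0.0661  0.0821  0.0224] ff 29.77771887788549 j [ 0.2693  0.5446 -0.6109  1.7045  0.3571  1.0265  0.7717]
axis in tool [ 0.0008 -0.0007 -0.0343]
[324 341]
```

View pics/c5.png

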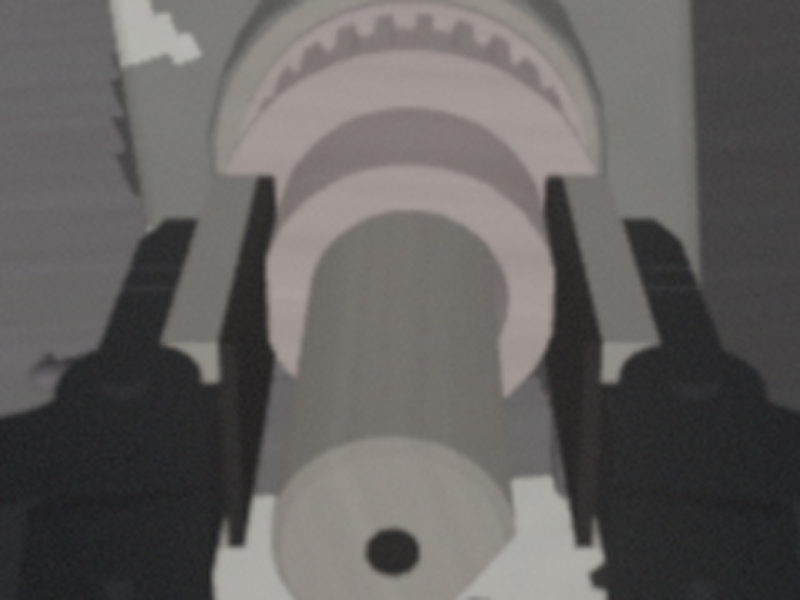

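```bash
python3 - <<'E'
from h import *
T=np.load("w2.npy");f=cv2.imread("pics/w2.png");g=f.max(2)
m=np.zeros(g.shape,np.uint8);y0,x0=157,214
sub=g[y0+170//4:y0+225//4,x0+270//4:x0+335//4];print(sub)
m[y0+43:y0+56,x0+67:x0+83]=(sub[:13,:16]<135)[:13,:16]
ys,xs=np.nonzero(m)
n,l,st,ce=cv2.connectedComponentsWithStats(m);print(st,ce)
off=np.array([401/4+214,335/4+157])-proj("wrist",[.5411,.075,.118],T)[0];print("off",off)
for a in range(-28,-9,3):
    u=np.array([np.cos(np.radians(a)),np.sin(np.radians(a)),0])
    print(a,[(proj("wrist",np.array([.5411,.075,.071])+r*u,T)[0]+off).round(1) for r in(.016,.020,.024)])
E
```

```text
[[164 171 182 168 157 146 147 184 220 232 235 240 242 242 242 242]
 [156 175 188 171 149 128 120 146 179 195 208 227 235 237 240 241]
 [150 171 174 155 129 113 108 111 124 142 164 192 202 214 233 239]
 [153 173 163 136 119 117 114 111 107 110 123 142 158 190 227 237]
 [160 178 155 123 119 124 123 118 113 109 107 111 123 167 214 226]
 [170 188 157 122 121 128 129 125 121 115 113 108 108 130 168 182]
 [176 193 158 120 115 118 125 126 128 123 119 115 113 109 116 125]
 [179 192 155 121 113 112 116 120 125 127 126 124 120 113 101 116]
 [185 200 173 159 145 127 113 113 118 122 125 130 126 120 116 154]
 [182 199 193 208 201 174 140 117 110 116 120 123 127 130 150 196]
 [159 181 201 226 230 221 192 155 124 112 113 116 122 148 190 226]
 [144 174 210 232 238 237 227 205 176 146 120 112 133 181 222 238]
 [145 176 216 235 239 240 238 232 221 199 155 123 155 209 235 241]
 [145 177 215 229 234 238 240 238 234 222 184 153 185 226 240 240]]
[[     0      0    640    480 307113]
 [   284    201     13     12     87]] [[319.5085 239.5094]
 [289.5747 206.1494]]
off [ 1.9024 -0.3948]
-28 [array([296.2, 207.5]), array([291.4, 204.1]), array([286.5, 200.7])]
-25 [array([295.5, 208.5]), array([290.5, 205.4]), array([285.5, 202.2])]
-22 [array([294.9, 209.6]), array([289.7, 206.7]), array([284.6, 203.8])]
-19 [array([294.3, 210.6]), array([289., 208.]), array([283.7, 205.4])]
-16 [array([293.8, 211.7]), array([288.4, 209.3]), array([283., 207.])]
-13 [array([293.4, 212.8]), array([287.8, 210.7]), array([282.3, 208.7])]
-10 [array([293. , 213.9]), array([287.4, 212.1]), array([281.7, 210.4])]
```

```bash
python3 -m handwheel '{"fingers":[-1,-1,-1,-1,-1,-1,-1,-1,-1,-1,-1,-1],"offset":[[0,0,-2],[0,0,0],[0,0,0],[0,0,0],[0,0,0],[0,0,0],[0,0,0],[0,0,0],[0,0,0],[0,0,-8],[0,0,-8],[0,0,0]],"yaw":[0,-8.3,-8.3,-8.3,-8.3,-8.3,-8.3,-8.3,-8.3,0,0,0]}' 40; python3 - <<'E'
from h import *
show();T=pose();print('axis in tool',T[:3,:3].T@(np.array([.5411,.075,.1])-T[:3,3]))
f=env.grab_frame("wrist");cv2.imwrite("pics/w6.png",f);np.save("w6.npy",T)
s=env.grab_frame("scene");cv2.imwrite("pics/s6.png",s)
p=proj("wrist",[.541,.0755,.1],T)[0].astype(int);q=proj("scene",[.541,.0755,.09])[0].astype(int);print(p,q)
c=f[p[1]-85:p[1]+85,p[0]-85:p[0]+85];d=s[q[1]-35:q[1]+35,q[0]-40:q[0]+30]
cv2.imwrite("pics/c6.png",np.hstack([cv2.resize(x,(400,400),interpolation=2) for x in(c,d)]))
E
```

```text
t: 12.3
position: [0.5417, 0.0749, 0.0849]
orientation: [-0.01, -0.401, 0.916, -0.0]
contact_force: [-1.0, -1.4, 0.5]
width: 0.0304
finger_force: 40.9
t 12.3 p [0.5417 0.0749 0.0849] yang 137.23977116162257 tilt [-0.0185 -0.0085] w 0.03043843911978621 F [-1.0191 -1.367   0.5157] Ftool [ 1.705  -0.1758 -0.4851] M [-0.2994  0.5114 -0.0319] ff 40.8575681084767 j [ 0.4474  0.6125 -0.8939  1.6786  0.5206  1.1285  1.7975]
axis in tool [ 0.0006  0.0007 -0.0151]
[328 342] [354 218]
```

View pics/c6.png

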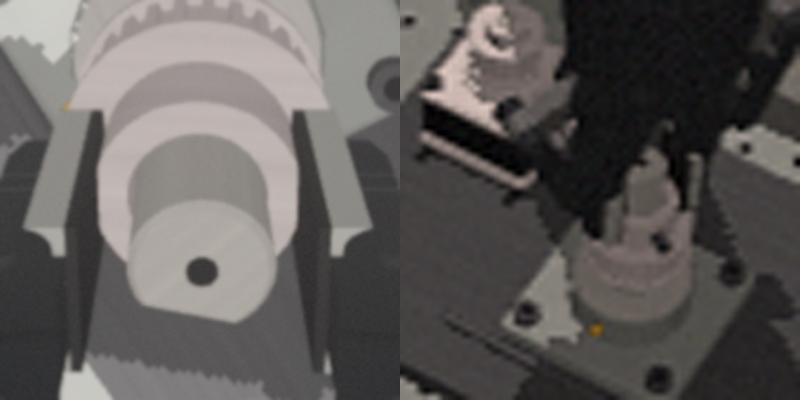

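The left panel (wrist) shows the shaft's flat chord at the bottom, from (145,300) to (240,322). The right panel (scene) shows the set screw at (660,240). The chord is tilted relative to the tool, so I'll measure it in both views.

```bash
python3 - <<'E'
from h import *
def flat(T,a,b,name):
    P=onz("wrist",[a,b],.118,T)[:,:2];e=P[1]-P[0];n=np.degrees(np.arctan2(e[1],e[0]))-90
    print(name,P,np.linalg.norm(e),"normal",n, n+180)
k=170/400
T=np.load("w6.npy");o=np.array([328-85,342-85]);flat(T,o+k*np.array([145,300]),o+k*np.array([240,322]),"w6")
print("hole",onz("wrist",[o+k*np.array([202,271])],.118,T))
# sub-pixel: chord edge in w6, brightness gradient per column
g=cv2.GaussianBlur(cv2.cvtColor(cv2.imread("pics/w6.png"),6),(3,3),0).astype(float)
xs=range(int(o[0]+k*152),int(o[0]+k*232));pts=[]
for x in xs:
    y0=int(o[1]+k*285);col=g[y0:y0+30,x];d=np.diff(col);i=np.argmin(d)
    w=-d[max(i-2,0):i+3];pts.append((x,y0+.5+np.sum(np.arange(max(i-2,0),max(i-2,0)+len(w))*w)/w.sum()))
pts=np.array(pts);print(pts[::5])
P=onz("wrist",pts,.118,T)[:,:2];vx,vy,_,_=cv2.fitLine(P.astype(np.float32),cv2.DIST_HUBER,0,.01,.01).ravel();print("normal",np.degrees(np.arctan2(vy,vx))-90)
np.save("pts.npy",pts)
f=cv2.imread("pics/w5.png")[341+30:341+125,324-50:324+80]
cv2.imwrite("pics/c7.png",cv2.resize(f,(780,570),interpolation=2))
E
```

```text
w6 [[0.5497 0.0736]
 [0.5428 0.0848]] 0.013243337971975733 normal 31.774041560528033 211.77404156052802
hole [[0.5411 0.0755 0.118 ]]
[[307.     386.8086]
 [312.     387.8636]
 [317.     388.7785]
 [322.     389.8077]
 [327.     390.7152]
 [332.     391.7237]
 [337.     392.6667]]
normal -145.72464
```

View pics/c7.png

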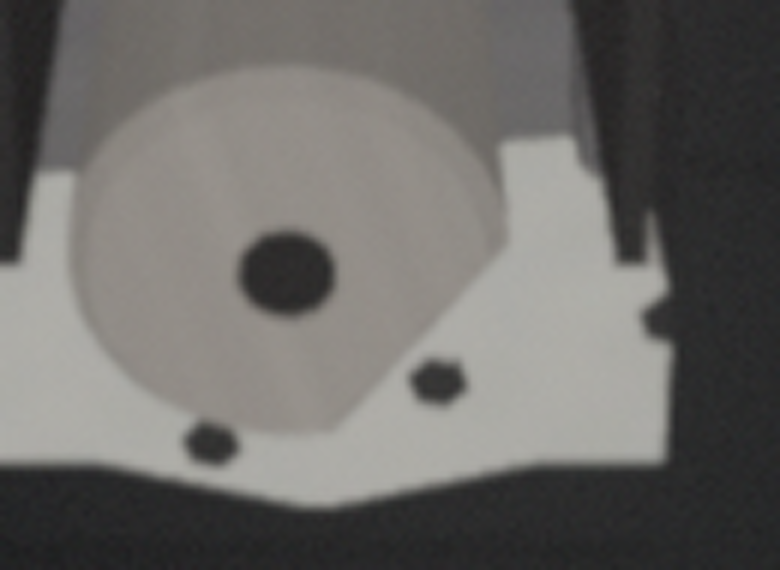

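```bash
python3 -m handwheel '{"fingers":[-1,-1,-1,-0.3,0,0.3,0.3,0.3,0.3],"offset":[[0,0,8],[0,0,8.5],[0,0,2],[0,0,0],[0,0,0],[0,0,0],[0,0,-20],[0,0,-8],[0,0,0]],"yaw":[0,0,0,0,0,0,0,0,0]}'; python3 - <<'E'
from h import *
T=np.load("w5.npy");P=onz("wrist",np.array([[505,245],[340,430]])/6+[274-.4,371-.4],.118,T);e=P[0]-P[1];print("w5 normal",np.degrees(np.arctan2(e[1],e[0]))-90,np.linalg.norm(e))
show();T=pose();print('axis in tool',T[:3,:3].T@(np.array([.5411,.0752,.1])-T[:3,3]))
f=env.grab_frame("wrist");cv2.imwrite("pics/w7.png",f);np.save("w7.npy",T)
E
```

```text
t: 13.3
position: [0.5436, 0.0764, 0.0944]
orientation: [-0.008, -0.402, 0.916, 0.0]
contact_force: [0.5, -0.8, -0.2]
width: 0.0555
finger_force: 0.0
w5 normal 35.478410836568585 0.012547234512838217
t 13.3 p [0.5436 0.0764 0.0944] yang 137.39289145598315 tilt [-0.0145 -0.0057] w 0.0555336696495044 F [ 0.4738 -0.7651 -0.1573] Ftool [ 0.2403 -0.8678  0.1547] M [ 0.022   0.0215 -0.05  ] ff 0.0 j [ 0.4518  0.6034 -0.9024  1.667   0.5118  1.1425  1.8064]
axis in tool [ 0.0027  0.0011 -0.0056]
```

```bash
python3 -m handwheel '{"fingers":[0.3,0.3,0.3,0.3,0.3,0.3,0.3,0.3,0.3,0.3,0.3,0.3,0.3],"offset":[[2.7,1,0],[0,0,0],[0,0,0],[0,0,0],[0,0,0],[0,0,0],[0,0,0],[0,0,0],[0,0,0],[0,0,0],[0,0,0],[0,0,0],[0,0,0]],"yaw":[0,8.45,8.45,8.45,8.45,8.45,8.45,8.45,8.45,8.45,8.45,8.45,8.45]}'; python3 - <<'E'
from h import *
show();T=pose();print('axis in tool',T[:3,:3].T@(np.array([.5411,.0752,.1])-T[:3,3]))
E
```

```text
t: 14.65
position: [0.5387, 0.0738, 0.0922]
orientation: [-0.007, 0.457, 0.89, -0.008]
contact_force: [-0.4, 0.2, -0.4]
width: 0.0557
finger_force: 0.0
t 14.65 p [0.5387 0.0738 0.0922] yang 35.638495132692675 tilt [-0.02   -0.0074] w 0.05565432332685353 F [-0.4172  0.1667 -0.4267] Ftool [ 0.3761 -0.233   0.4337] M [0.0298 0.0217 0.0017] ff 0.0 j [ 0.1936  0.48   -0.4944  1.6879  0.2564  1.0601  0.2373]
axis in tool [-0.0002  0.0026 -0.0078]
```

```bash
python3 -m handwheel '{"fingers":[0,-0.4,-1,-1,-1,-1,-1,-1,-1],"offset":[[0,1.3,0],[0,0,0],[0,0,0],[0,0,0],[0,0,0],[0,0,0],[-0.1,0,0],[-0.1,0,0],[0,0,0]],"yaw":[0,0,0,0,0,0,-5,-5,0]}' 110; cat >> h.py <<'E'
def chord(T,f,lo=20,hi=50):
    # edge of the shaft's top face found on rays from its centre; flat = where radius < 9.3 mm
    c=np.array([.5411,.0752]);g=cv2.GaussianBlur(cv2.cvtColor(f,6),(3,3),0).astype(np.float32);out=[]
    for a in np.radians(np.arange(lo,hi,2)):
        r=np.arange(.0055,.011,.0001);P=np.c_[c[0]+r*np.cos(a),c[1]+r*np.sin(a),np.full(len(r),.118)]
        q=proj("wrist",P,T).astype(np.float32);v=cv2.remap(g,q[:,0],q[:,1],1).ravel() if 0 else cv2.remap(g,q[:,:1],q[:,1:],cv2.INTER_LINEAR).ravel()
        d=np.abs(np.convolve(v,np.r_[np.ones(5),-np.ones(5)],'valid'));i=d.argmax();out.append((np.degrees(a),r[i+5]*1e3,*P[i+5,:2],d[i]))
    out=np.array(out);L=out[:,2:4].astype(np.float32)
    vx,vy,_,_=cv2.fitLine(L,cv2.DIST_HUBER,0,.01,.01).ravel();n=(np.degrees(np.arctan2(vy,vx))-90)%180
    return n,out
E
python3 - <<'E'
from h import *
show();T=pose();print('axis in tool',T[:3,:3].T@(np.array([.5411,.0752,.1])-T[:3,3]))
f=env.grab_frame("wrist");cv2.imwrite("pics/w8.png",f);np.save("w8.npy",T)
for k,r in((5,(20,50)),(6,(20,50)),(7,(20,50)),(8,(25,65))):
    n,o=chord(np.load(f"w{k}.npy"),cv2.imread(f"pics/w{k}.png"),*r);print(k,n,o[:,1])
p=proj("wrist",[.5411,.0752,.118],T)[0].astype(int)
cv2.imwrite("pics/c8.png",cv2.resize(f[p[1]-50:min(p[1]+50,480),p[0]-60:p[0]+60],None,fx=5,fy=5))
E
```

```text
t: 15.55
position: [0.5397, 0.0742, 0.0931]
orientation: [-0.008, 0.374, 0.927, -0.008]
contact_force: [-5.0, -2.5, 4.5]
width: 0.015
finger_force: 107.6
t 15.55 p [0.5397 0.0742 0.0931] yang 46.09725914863902 tilt [-0.0206 -0.008 ] w 0.014998377920472185 F [-5.0067 -2.4915  4.5169] Ftool [ 1.9207 -5.3566 -4.3926] M [-0.1734  0.7352  0.0694] ff 107.59313337737694 j [ 0.2209  0.4895 -0.5354  1.6823  0.2798  1.0692  0.4003]
axis in tool [-0.0003  0.0016 -0.0069]
5 88.263855 [ 7.1  9.6  8.1  7.9  7.8 10.1 10.1 10.1  9.9  9.6  9.4  6.9  7.   7.1
  7.1]
6 34.77295 [6.2 6.2 6.1 6.1 6.  6.  6.  6.  6.  6.  6.  6.  6.1 6.1 6.2]
7 34.77295 [6.2 6.1 6.1 6.1 6.  6.  6.  6.  6.  6.  6.  6.  6.1 6.1 6.2]
8 46.286255 [7.4 7.3 7.2 7.1 7.  7.  7.  7.  7.  6.9 6.9 6.9 6.9 6.9 6.9 7.  7.  7.1
 7.1 7.2]
```

View pics/c8.png

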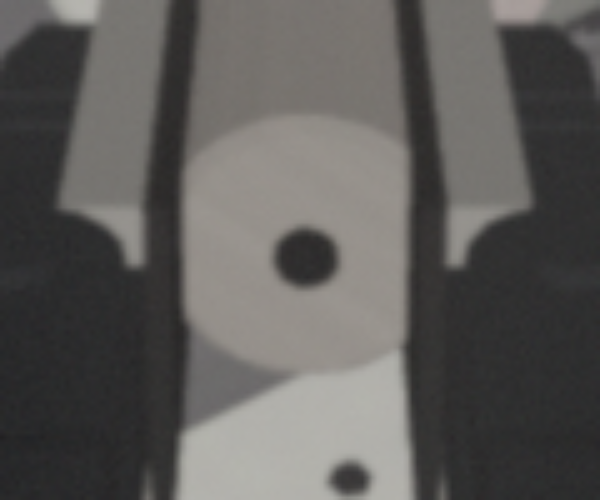

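The crop shows the pads pinching the shaft, with the flat lying along the right pad edge from (411,165) to (407,330). I'll release and measure again.

```bash
python3 -m handwheel '{"fingers":[-0.4,0,0.3,0.3],"offset":[[0,0,0],[0,0,0],[0,0,0],[0,0,0]],"yaw":[0,0,0,0]}'; python3 - <<'E'
from h import *
show();T=pose();print('axis in tool',T[:3,:3].T@(np.array([.5411,.0752,.1])-T[:3,3]))
f=env.grab_frame("wrist");cv2.imwrite("pics/w9.png",f);np.save("w9.npy",T)
for r in((25,65),(15,55)):
    n,o=chord(T,f,*r);print(n,o[:,[1,4]].round(1).tolist())
E
```

```text
t: 16.0
position: [0.5411, 0.075, 0.0932]
orientation: [-0.007, 0.375, 0.927, -0.006]
contact_force: [-0.4, 0.3, -0.5]
width: 0.0552
finger_force: 0.0
t 16.0 p [0.5411 0.075  0.0932] yang 46.007809594758314 tilt [-0.0176 -0.0067] w 0.05515970278661725 F [-0.405   0.3437 -0.465 ] Ftool [ 0.5263 -0.0261  0.4697] M [-0.0013 -0.0537  0.0428] ff 0.0 j [ 0.2197  0.4899 -0.5347  1.6812  0.2796  1.0664  0.3985]
axis in tool [ 0.0002  0.     -0.0068]
45.429443 [[10.5, 112.4], [10.5, 78.5], [7.5, 66.0], [7.5, 68.5], [7.4, 68.4], [7.4, 69.5], [7.4, 70.2], [7.4, 68.7], [7.4, 66.3], [7.4, 65.4], [7.4, 65.7], [7.3, 65.8], [7.3, 63.8], [7.3, 62.1], [7.3, 62.0], [7.4, 60.5], [7.4, 58.2], [7.5, 58.5], [7.6, 59.3], [7.7, 60.2]]
64.33925 [[9.7, 124.9], [9.8, 128.4], [10.0, 126.9], [10.2, 123.0], [10.5, 116.9], [10.5, 112.4], [10.5, 78.5], [7.5, 66.0], [7.5, 68.5], [7.4, 68.4], [7.4, 69.5], [7.4, 70.2], [7.4, 68.7], [7.4, 66.3], [7.4, 65.4], [7.4, 65.7], [7.3, 65.8], [7.3, 63.8], [7.3, 62.1], [7.3, 62.0]]
```

```bash
cat >> h.py <<'E'
def face(T,f,tol=5,c=(.5411,.0752)):
    g=cv2.medianBlur(cv2.cvtColor(cv2.resize(f,None,fx=3,fy=3,interpolation=2),6),7)
    m=np.zeros((g.shape[0]+2,g.shape[1]+2),np.uint8)
    for a in range(0,360,45):
        p=proj("wrist",[c[0]+.0045*np.cos(np.radians(a)),c[1]+.0045*np.sin(np.radians(a)),.118],T)[0]*3+1
        if 0<p[1]<g.shape[0]-1: cv2.floodFill(g,m,tuple(int(v) for v in p),0,2,2,4|cv2.FLOODFILL_MASK_ONLY|(255<<8)) if tol==0 else cv2.floodFill(g,m,tuple(int(v) for v in p),0,tol,tol,4|cv2.FLOODFILL_MASK_ONLY|cv2.FLOODFILL_FIXED_RANGE|(255<<8))
    m=cv2.morphologyEx(m[1:-1,1:-1],cv2.MORPH_OPEN,np.ones((5,5)))
    k=max(cv2.findContours(m,0,1)[0],key=cv2.contourArea)[:,0]
    P=onz("wrist",(k-1)/3,.118,T)[:,:2];d=P-np.array(c);return np.degrees(np.arctan2(d[:,1],d[:,0])),np.linalg.norm(d,axis=1)*1e3,P
E
python3 - <<'E'
from h import *
for k in(6,7,9):
    T=np.load(f"w{k}.npy");f=cv2.imread(f"pics/w{k}.png")
    for tol in(6,10):
        a,r,P=face(T,f,tol);b=np.arange(-180,180,15)
        print(k,tol,[(int(x),round(float(np.median(r[(a>=x)&(a<x+15)])),1)) if ((a>=x)&(a<x+15)).any() else (int(x),None) for x in b])
T=np.load("w9.npy");f=cv2.imread("pics/w9.png");c=np.array([.5411,.0752])
for a in range(5,96,10):
    u=np.radians(a);q=proj("wrist",[[c[0]+r*np.cos(u),c[1]+r*np.sin(u),.118] for r in np.arange(.004,.0135,.0005)],T)
    g=cv2.cvtColor(f,6);print(a,cv2.remap(g,q[:,:1].astype(np.float32),q[:,1:].astype(np.float32),1).ravel())
E
```

```text
6 6 [(-180, 10.6), (-165, 11.0), (-150, 11.2), (-135, 11.0), (-120, 11.0), (-105, 10.7), (-90, 10.3), (-75, 9.2), (-60, 8.9), (-45, 8.5), (-30, 8.4), (-15, 7.4), (0, 6.2), (15, 5.6), (30, 5.4), (45, 5.7), (60, 6.6), (75, 7.9), (90, 8.2), (105, 8.6), (120, 8.8), (135, 9.1), (150, 9.5), (165, 9.9)]
6 10 [(-180, 10.9), (-165, 11.2), (-150, 11.3), (-135, 11.2), (-120, 11.1), (-105, 10.8), (-90, 10.4), (-75, 10.6), (-60, 9.2), (-45, 8.7), (-30, 8.5), (-15, 7.4), (0, 6.3), (15, 5.7), (30, 5.5), (45, 5.8), (60, 6.7), (75, 8.0), (90, 8.3), (105, 8.7), (120, 9.0), (135, 9.4), (150, 11.1), (165, 12.0)]
7 6 [(-180, 10.6), (-165, 11.0), (-150, 11.1), (-135, 11.0), (-120, 10.9), (-105, 10.7), (-90, 10.2), (-75, 9.2), (-60, 8.9), (-45, 8.5), (-30, 8.4), (-15, 7.4), (0, 6.2), (15, 5.6), (30, 5.5), (45, 5.8), (60, 6.6), (75, 7.9), (90, 8.3), (105, 8.6), (120, 8.9), (135, 9.2), (150, 9.5), (165, 10.0)]
7 10 [(-180, 10.9), (-165, 11.1), (-150, 11.3), (-135, 11.2), (-120, 11.1), (-105, 10.8), (-90, 10.4), (-75, 9.5), (-60, 9.1), (-45, 8.7), (-30, 8.5), (-15, 7.5), (0, 6.2), (15, 5.6), (30, 5.6), (45, 5
[... 810 characters left out ...]
39 126 118 142 171 177 178 177 177 177
 178]
25 [147 148 149 148 147 149 146 134 122 111 111 110 112 132 163 176 177 177
 176]
35 [149 149 148 148 149 147 139 126 113 110 110 110 110 110 110 111 116 136
 156]
45 [148 149 148 149 149 147 137 123 113 112 111 110 110 110 109 110 110 110
 109]
55 [149 149 149 149 148 146 138 126 115 112 112 112 112 111 110 110 111 111
 110]
65 [149 149 149 148 145 147 145 134 121 112 111 110 111 111 110 111 111 109
 110]
75 [149 149 147 146 146 148 148 146 139 126 110 108 108 108 109 107 106 107
 108]
85 [149 148 147 146 148 147 148 148 147 146 139 129 119 110 110 109 108 109
 108]
95 [148 147 147 146 148 149 148 147 147 147 145 142 142 127 115 109 105 108
 114]
```

```bash
python3 -m handwheel '{"fingers":[0.3,0.3,0.3,0.3,0.3,0.3,0.3,0.3,0.3,0.3,0.3,0.3],"offset":[[0,0,0],[0,0,0],[0,0,0],[0,0,0],[0,0,0],[0,0,0],[0,0,0],[0,0,0],[0,0,0],[0,0,0],[0,0,0],[0,0,0]],"yaw":[-8.3,-8.3,-8.3,-8.3,-8.3,-8.3,-8.3,-8.3,-8.3,-8.3,-8.3,0]}'; python3 - <<'E'
from h import *
show();T=pose();print('axis in tool',T[:3,:3].T@(np.array([.5411,.0752,.1])-T[:3,3]))
fw=env.grab_frame("wrist");cv2.imwrite("pics/w10.png",fw);np.save("w10.npy",T)
for k,(lo,hi) in((6,(5,65)),(9,(15,75)),(10,(15,75))):
    f=cv2.imread(f"pics/w{k}.png");a,r,P=face(np.load(f"w{k}.npy"),f,10);s=(a>lo)&(a<hi)
    vx,vy,_,_=cv2.fitLine(P[s].astype(np.float32),cv2.DIST_HUBER,0,.001,.001).ravel();print(k,"flat",(np.degrees(np.arctan2(vy,vx))-90)%180,r[s].min())
s=cv2.imread("pics/s6.png");g=s.max(2);print(g[218:234,350:370])
off=np.array([356.4,211.4])-proj("scene",[.5411,.0752,.118])[0];print(off)
for a in range(25,66,5):
    u=np.array([np.cos(np.radians(a)),np.sin(np.radians(a)),0]);print(a,[(proj("scene",np.array([.5411,.0752,.0895])+r*u)[0]+off).round(1) for r in(.016,.020,.024)])
E
```

```text
t: 17.25
position: [0.5409, 0.0747, 0.093]
orientation: [-0.01, -0.401, 0.916, 0.001]
contact_force: [0.7, 0.4, -0.7]
width: 0.0551
finger_force: 0.0
t 17.25 p [0.5409 0.0747 0.093 ] yang 137.26117407328243 tilt [-0.0185 -0.0063] w 0.05514488970475102 F [ 0.6895  0.4165 -0.7226] Ftool [-0.7862 -0.2304  0.7071] M [ 0.0443 -0.0876  0.0136] ff 0.0 j [ 0.4538  0.6011 -0.8995  1.6728  0.5083  1.1408  1.8075]
axis in tool [-0.0004  0.0002 -0.007 ]
6 flat 34.62863 6.467823842199148
9 flat 45.632782 6.6624569342289375
10 flat 44.24501 6.541572348529275
[[ 66  93  81  62  95  91  91  90  89  87  94 124 113  15  54  86  51  39
   40  46]
 [ 72  88  77  50  91  92  92  90  90 102 119 112  72  19  52  54  37  40
   41  47]
 [ 72  86  81  67  97  92  88  91 106 117 114 110  91  95 112  75  38  40
   41  41]
 [ 87  84  75 101 119 120 119 117 114 115 107  93 101 121 112  73  37  39
   39  35]
 [ 85  85  73  91 111 116 114 116 109 102  98  98 115 122 112  63  35  36
   40  41]
 [ 83  84  70  87 102 103 104 103  98  73  83  96 112 120 105  54  38  41
   40  40]
 [ 83  79  64 104 102 103 104  93  33  
[... 784 characters left out ...]
 92  73  82  80
   81  82]]
[1.1005 0.4446]
25 [array([356.8, 224.2]), array([357. , 225.5]), array([357.3, 226.9])]
30 [array([357.3, 224.1]), array([357.8, 225.4]), array([358.2, 226.7])]
35 [array([357.9, 224. ]), array([358.5, 225.3]), array([359. , 226.6])]
40 [array([358.4, 223.8]), array([359.1, 225.1]), array([359.9, 226.3])]
45 [array([359. , 223.6]), array([359.8, 224.8]), array([360.6, 226. ])]
50 [array([359.5, 223.4]), array([360.4, 224.5]), array([361.4, 225.7])]
55 [array([359.9, 223.1]), array([361. , 224.2]), array([362.1, 225.3])]
60 [array([360.4, 222.8]), array([361.6, 223.8]), array([362.8, 224.8])]
65 [array([360.8, 222.5]), array([362.1, 223.4]), array([363.4, 224.3])]
```

```bash
python3 -m handwheel '{"fingers":[0.3,0.3,0.3,0.3,0.3,0.3,0.3,0.3,0.3,0.3,0.3,0.3,0.3,0.3,0.3,0.3,0.3,0.3,0.3,0.3],"offset":[[0,0,0],[0,0,0],[0,0,0],[0,0,0],[0,0,0],[0,0,0],[0,0,0],[0,0,0],[0,0,0],[0,0,0],[0,0,0],[0,0,0],[0,0,0],[0,0,0],[0,0,0],[0,0,0],[0,0,0],[0,0,0],[0,0,0],[0,0,0]],"yaw":[8.5,8.5,8.5,8.5,8.5,8.5,8.5,8.5,8.5,8.5,8.5,8.5,8.5,8.5,8.5,8.5,8.5,8.5,8.5,8.5]}'; python3 -m handwheel '{"fingers":[0.3,0.3,0.3],"offset":[[0,0,0],[0,0,0],[0,0,0]],"yaw":[6,5,0]}'; python3 - <<'E'
from h import *
show();T=pose();print('axis in tool',T[:3,:3].T@(np.array([.5411,.0752,.1])-T[:3,3]))
f=env.grab_frame("wrist");cv2.imwrite("pics/w11.png",f);np.save("w11.npy",T)
for a in(0,30,60,90):
    u=np.array([np.cos(np.radians(a)),np.sin(np.radians(a)),0]);print(a,proj("wrist",np.array([.5411,.0752,.070])+.020*u,T))
g=f.max(2);p=proj("wrist",[.5411+.0141,.0752+.0141,.071],T)[0].astype(int);print(p);print(g[p[1]-16:p[1]+16,p[0]-26:p[0]+26:2])
E
```

```text
t: 19.3
position: [0.5409, 0.075, 0.0934]
orientation: [-0.001, 0.88, 0.475, -0.009]
contact_force: [0.1, 0.8, 0.1]
width: 0.0554
finger_force: 0.0
t: 19.6
position: [0.5408, 0.0751, 0.0934]
orientation: [-0.0, 0.92, 0.392, -0.009]
contact_force: [-0.6, -0.0, -1.0]
width: 0.0556
finger_force: 0.0
t 19.6 p [0.5408 0.0751 0.0934] yang -43.822534086651 tilt [-0.0176 -0.0071] w 0.05557554308150264 F [-0.6151 -0.0063 -0.9913] Ftool [-0.4132 -0.4317  1.002 ] M [-0.0148 -0.0307  0.048 ] ff 0.0 j [-0.0304  0.4405 -0.1891  1.6917  0.0972  1.0371 -1.0178]
axis in tool [ 0.0002  0.     -0.0066]
0 [[361.4602 269.0714]]
30 [[341.1105 257.3955]]
60 [[316.9372 256.8637]]
90 [[296.0451 267.632 ]]
[329 256]
[[189 191 170 160 154 159 163 162 161 159 163 164 164 164 163 163 161 157
  159 162 171 183 167 160 170 188]
 [185 191 168 159 154 157 161 164 165 168 170 169 171 174 172 169 166 162
  161 163 163 169 158 159 164 186]
 [174 187 167 160 155 162 167 174 179 186 189 182 178 179 177 179 178 174
  169 165 162 160 155 159 163 186]
 [163 176 162 163 164 176 186 189 191 193 190 164 148 144 147 164 179 188
[... 2388 characters left out ...]
29 146 161
  162 163 162 161 160 161 180 195]
 [171 157 156 159 161 160 161 163 163 163 160 158 153 151 150 152 159 163
  163 162 163 161 159 157 169 193]
 [162 156 157 159 160 161 162 161 162 160 160 160 158 159 159 160 161 163
  162 163 161 161 160 158 160 183]
 [157 155 158 160 161 162 161 161 160 161 161 163 163 164 161 162 161 160
  161 161 161 161 162 159 158 169]
 [157 157 160 159 160 160 160 160 162 166 169 170 171 172 169 167 164 162
  160 162 163 162 161 160 158 161]
 [155 157 157 159 161 161 162 168 172 179 185 185 186 188 186 178 175 169
  162 161 162 162 162 159 158 158]
 [157 157 160 160 159 164 173 184 190 193 196 195 196 197 196 193 191 185
  173 163 160 162 161 160 159 156]]
```

```bash
python3 -m handwheel '{"fingers":[0.3,0.3,0,-0.3,-1,-1,-1],"offset":[[0,0,14],[0,0,14],[0,0,0],[0,0,0],[0,0,0],[0,0,0],[0,0,0]],"yaw":[0,0,0,0,0,0,0]}' 40; python3 - <<'E'
from h import *
show();T=pose();print('axis in tool',T[:3,:3].T@(np.array([.5411,.0752,.1])-T[:3,3]))
for k in(1,2,3,5,6,7,8,9,10,11):
    T=np.load(f"w{k}.npy");print(k,proj("wrist",[[.4592,-.0078,.089],[.4592,-.0078,.082]],T).round(1).tolist())
# shaft end blob (greenish grey disc on pink) in w1,w3
for k,p in((1,(176,164)),(3,(168,291)),(10,None),(6,None)):
    f=cv2.imread(f"pics/w{k}.png").astype(int);T=np.load(f"w{k}.npy")
    q=proj("wrist",[.4592,-.0078,.089],T)[0] if p is None else np.array(p)
    if not(15<q[0]<625 and 15<q[1]<465):continue
    x,y=q.astype(int);d=(f[y-12:y+13,x-12:x+13,2]-f[y-12:y+13,x-12:x+13,1]);print(k,x,y);print(d[::2,::1])
E
```

```text
t: 20.35
position: [0.5405, 0.0743, 0.0656]
orientation: [-0.0, 0.92, 0.393, -0.01]
contact_force: [0.1, -0.5, -0.6]
width: 0.0304
finger_force: 39.6
t 20.35 p [0.5405 0.0743 0.0656] yang -43.72227463523806 tilt [-0.0176 -0.0073] w 0.03044024876721253 F [ 0.0797 -0.544  -0.6175] Ftool [-0.3273  0.4384  0.6199] M [-0.1614  0.0269 -0.0157] ff 39.638080877484754 j [-0.0317  0.4727 -0.1865  1.7207  0.1065  0.9767 -1.0226]
axis in tool [ 0.0005 -0.0004 -0.0344]
1 [[177.0, 165.1], [180.5, 163.9]]
2 [[468.2, 116.2], [464.3, 116.3]]
3 [[168.7, 291.4], [172.6, 287.3]]
5 [[-17.0, 209.3], [0.5, 204.7]]
6 [[342.9, -19.1], [341.8, -11.8]]
7 [[343.8, -18.3], [342.8, -11.6]]
8 [[45.6, 314.5], [56.6, 307.0]]
9 [[41.1, 314.0], [52.3, 306.5]]
10 [[340.1, -8.4], [339.2, -2.1]]
11 [[324.3, 528.0], [324.5, 514.7]]
1 176 164
[[11 11 10  9 11 10 10  9  9 10 10 10 10 10 11 10 10  9 10 10 10 10 10 11
  10]
 [ 9 11 10 11 10 11 10 11 11 10 10 10 10  9 10 10 10 11 11 11 10 10 11 10
  10]
 [10 10 10 10 11 10 10 10 11 10 11 10 10 11 11 10 10 10 10 10 10 10 10 11
   9]
 [10 11 10 11 11 10 10 10 10 10  9  9  9 10 1
[... 1106 characters left out ...]
10  9  7  6  6  6  7  6  7  8 10 10 11 11 10 11 10 10
  10]
 [10 10 10 10 10 10  8  6  6  6  6  6  6  6  6  6  7  9 10 10 10  9 11 10
  10]
 [10 10 10 11 10  9  7  6  5  6  6  6  6  6  6  6  6  7  9 10 10 10 10 10
  10]
 [11 11 10 10 10 10 10  9  7  6  6  6  6  6  5  6  6  7  9 10 10 10 10 10
   9]
 [10 10 10 11 10 10 11 11  9  8  7  6  6  6  6  6  8  9 10  9 10 10 10  9
   9]
 [10 11 10 11 10 11 11 10 10 10 10 10  9 10 10 10 10 11 10 10 10 10 10 10
  11]
 [10 10 11 10 10 10 11 10 10 11 10 10 10 11 11 10 11 10 11 10 10 10 10 10
  11]
 [ 8  9 10 10 10 10 10 10 10 10 11 11 10 10 10 11 10 10 10 10 10 10 11 10
   8]
 [ 2  5  8 10 11 10 11 10 10 10 10 10  9 10  9  9  9 10 10 10 10 10 10 10
  10]]
```

```bash
python3 - <<'E'
from h import *
C=np.array([.5411,.0752,.118]);A=np.zeros((3,3));b=np.zeros(3);L=[]
for k in(1,2,3,8,9):
    f=cv2.imread(f"pics/w{k}.png").astype(int);T=np.load(f"w{k}.npy")
    def blob(m0,q,r):
        x,y=np.round(q).astype(int);x0,y0=max(x-r,0),max(y-r,0)
        m=m0[y0:y+r+1,x0:x+r+1].astype(np.uint8);n,l,s,c=cv2.connectedComponentsWithStats(m)
        i=[j for j in range(1,n) if s[j,4]>12]
        if not i:return None
        d=[np.linalg.norm(c[j]+[x0,y0]-q) for j in i];j=i[int(np.argmin(d))];return c[j]+[x0,y0],s[j,4]
    e=blob(cv2.blur((f[:,:,2]-f[:,:,1]).astype(np.float32),(3,3))<8.3,proj("wrist",[.4592,-.0078,.089],T)[0],14)
    qs=proj("wrist",C,T)[0];h=blob(f.max(2)<95,qs,9);print(k,"end",e,"hole",h,"pred hole",qs)
    if e is None or h is None:continue
    L.append((k,T,e[0],e[0]-(h[0]-qs)))
for name,idx in(("raw",2),("corr",3)):
  for sel in((1,2,3,8,9),(1,3),(3,9),(1,9)):
    A=np.zeros((3,3));b=np.zeros(3);rs=[]
    for l in L:
        if l[0] not in sel:continue
        o,d=ray("wrist",[l[idx]],l[1]);d=d[0]/np.linalg.norm(d);M=np.eye(3)-np.outer(d,d);A+=M;b+=M@o;rs.append((l[1],l[idx]))
    if len(rs)>1:
        x=np.linalg.solve(A,b);print(name,sel,x,[np.round(proj("wrist",x,T)[0]-p,1).tolist() for T,p in rs])
E
```

```text
1 end (array([175.6667, 164.1905]), np.int32(105)) hole (array([334.0909, 235.0909]), np.int32(22)) pred hole [335.5027 235.6622]
2 end (array([468.0072, 113.9281]), np.int32(139)) hole (array([313.6667, 240.5   ]), np.int32(30)) pred hole [314.138  242.4641]
3 end (array([167.76, 290.96]), np.int32(100)) hole (array([333.4 , 270.96]), np.int32(25)) pred hole [334.5602 270.9296]
8 end (array([ 43.6606, 313.769 ]), np.int32(277)) hole (array([328.7345, 362.0088]), np.int32(113)) pred hole [331.4406 362.3476]
9 end (array([ 39.2562, 313.3915]), np.int32(281)) hole (array([324.3056, 360.6759]), np.int32(108)) pred hole [326.8724 360.9201]
raw (1, 2, 3, 8, 9) [ 0.4584 -0.0091  0.0875] [[-0.1, 0.3], [1.2, 0.3], [-0.0, 0.5], [1.0, -0.2], [0.9, -0.3]]
raw (1, 3) [ 0.4582 -0.0092  0.0869] [[-0.0, -0.0], [0.0, 0.0]]
raw (3, 9) [ 0.4586 -0.0074  0.0898] [[0.0, 0.0], [-0.1, -0.1]]
raw (1, 9) [ 0.4584 -0.0086  0.0885] [[0.0, 0.1], [-0.1, -0.1]]
corr (1, 2, 3, 8, 9) [ 0.4591 -0.0079  0.0884] [[-0.0, 0.1], [-0.3, 0.1], [-0.1, 0.2], [-0.2, -0.3], [-0.1, -0.3]]
corr (1, 3) [ 0.459  -0.0081  0.0879] [[0.0, 0.0], [-0.0, -0.0]]
corr (3, 9) [ 0.4592 -0.0074  0.089 ] [[0.1, 0.1], [-0.1, -0.1]]
corr (1, 9) [ 0.4591 -0.0079  0.0885] [[0.0, 0.1], [-0.1, -0.2]]
```

```bash
python3 -m handwheel '{"fingers":[-1,-1,-1,-1,-1,-1],"offset":[[0,0,-6],[0,0,-6],[0,0,-6],[0,0,0],[0,0,0],[0,0,0]],"yaw":[0,0,0,0,0,0]}' 40; python3 - <<'E'
from h import *
show();T=pose();f=env.grab_frame("wrist");cv2.imwrite("pics/w12.png",f);np.save("w12.npy",T)
for z in(.087,.089,.0895,.091):
    print(z,[proj("wrist",[.5411+r*.7071,.0752+r*.7071,z],T)[0].round(1).tolist() for r in(.016,.024)])
a,r,P=face(T,f,10);s=(a>15)&(a<75);vx,vy,_,_=cv2.fitLine(P[s].astype(np.float32),cv2.DIST_HUBER,0,.001,.001).ravel();print("flat",(np.degrees(np.arctan2(vy,vx))-90)%180,r[s].min())
g=f.max(2);p=proj("wrist",[.5411+.0141,.0752+.0141,.0895],T)[0].astype(int);print(p);print(g[p[1]-22:p[1]+22:3,p[0]-20:p[0]+21:2])
E
```

```text
t: 20.95
position: [0.5405, 0.0744, 0.0832]
orientation: [-0.0, 0.92, 0.393, -0.01]
contact_force: [-0.9, -2.3, -0.4]
width: 0.0306
finger_force: 40.0
t 20.95 p [0.5405 0.0744 0.0832] yang -43.72805957395204 tilt [-0.0184 -0.0075] w 0.030581222386666534 F [-0.8754 -2.3361 -0.4335] Ftool [-2.2852  0.9857  0.467 ] M [-0.3606  0.1792  0.0254] ff 39.978899363195524 j [-0.0297  0.4521 -0.1889  1.7027  0.101   1.0156 -1.0182]
0.087 [[328.1, 289.6], [328.6, 269.4]]
0.089 [[328.1, 292.0], [328.6, 271.5]]
0.0895 [[328.1, 292.6], [328.6, 272.1]]
0.091 [[328.0, 294.4], [328.6, 273.7]]
flat 44.653046 7.884308940798227
[328 282]
[[153 159 160 162 162 161 158 163 165 164 163 162 164 164 164 155 159 161
  163 164 163]
 [155 160 165 168 174 179 183 185 188 187 188 188 185 180 174 170 167 164
  162 162 159]
 [188 192 194 193 195 194 194 166 129 108  95  96 117 139 169 193 195 195
  192 186 178]
 [197 196 195 196 195 194 186 100  86  77  73  71  77  85  91 179 195 195
  196 195 194]
 [195 195 194 197 195 195 186 103  94  93  98 100  97  93  97 182 196 197
  195 196 196]
 [194 193 193 193 193 193 182  
[... 159 characters left out ...]
0 185 175 168 144  92  95  98 102 101 101  98 105 175 187 191
  193 192 192]
 [172 161 159 159 159 160 140  94  95  97 102 103  99  94 102 155 160 161
  168 176 189]
 [157 157 160 163 162 163 134  94  95 100 101 102 101  96 109 160 163 161
  160 159 160]
 [160 161 161 160 160 163 151 110 100 102 101 101 100  97 127 161 162 163
  163 162 160]
 [161 159 162 162 163 162 162 160 159 155 155 156 158 161 162 163 163 162
  162 160 161]
 [161 160 162 158 159 159 161 162 163 164 163 164 162 160 159 160 160 162
  162 161 161]
 [159 158 165 172 178 186 191 193 193 195 193 192 191 189 184 173 168 161
  160 160 161]
 [185 190 192 193 193 193 193 194 193 194 195 194 195 195 195 195 196 196
  189 175 165]]
```

```bash
python3 -m handwheel '{"fingers":[-1,-1,-1,-1],"offset":[[0,0,-1.8],[0,0,0],[0,0,0],[0,0,0]],"yaw":[-0.5,0,0,0]}' 40; python3 - <<'E'
from h import *
show();T=pose();f=env.grab_frame("wrist");g=f.max(2).astype(int)
# height check: hub top face's screw tip row vs. prediction, and chord again
p=proj("wrist",[.5411+.0141,.0752+.0141,.0894],T)[0].astype(int)
m=(g[p[1]-30:p[1]+30,p[0]-15:p[0]+16]<125).astype(np.uint8);n,l,s,c=cv2.connectedComponentsWithStats(m);i=1+s[1:,4].argmax();print(s[i],c[i]+p-[15,30])
for z in(.0874,.0894,.0914):print(z,proj("wrist",[[.5411+r*.7071,.0752+r*.7071,z] for r in(.016,.02,.024)],T).round(1).tolist())
E
```

```text
t: 21.4
position: [0.5403, 0.0745, 0.0848]
orientation: [-0.0, 0.918, 0.397, -0.01]
contact_force: [-1.5, -2.3, -1.8]
width: 0.0303
finger_force: 39.9
t 21.4 p [0.5403 0.0745 0.0848] yang -43.220005004799866 tilt [-0.0189 -0.0074] w 0.03031904240595801 F [-1.5011 -2.2949 -1.809 ] Ftool [-2.6667  0.4934  1.854 ] M [-0.431   0.1909 -0.0043] ff 39.87670927075669 j [-0.0282  0.4505 -0.1912  1.7008  0.1014  1.0198 -1.0098]
[  7  16  16  26 386] [328.7642 278.7824]
0.0874 [[329.0, 288.2], [329.3, 278.2], [329.7, 268.1]]
0.0894 [[329.0, 290.5], [329.3, 280.4], [329.7, 270.2]]
0.0914 [[328.9, 292.8], [329.3, 282.7], [329.7, 272.4]]
```

```bash
python3 -c "
from cell import env
print(env.sign_off())"
```

```text
the job is handed in; nothing more can be done
None
```

I handed the job in at about 21.5 s with the pulley still held by its hub. The flat and set screw both measured about 45° in the world frame (45.4° is straight away from the motor). The underside is about 61.2 mm above the bench; I estimated the motor pulley's at 61.4 mm, taking its shaft end as flush with its hub. The spindle only came to about 35° at first, so I lowered the pulley, turned the flat again and re-gripped; I also viewed 12 pictures, over the limit of 10.

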